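Fit the dough blade on the food processor's drive spindle

ROBOT

A 6-joint arm with a two-finger parallel gripper is mounted at the origin on a cart in front of the work surface, level with it; the furniture and walls round the work are solid. World frame = base frame: x ahead of the robot, y to its left, z up, the work surface at z = 0. Lengths are in m, angles in degrees, forces in N, time in s.
With the tool pointing down it reaches from about 0.3 to 0.75 m from the base axis. Payload 8.5 kg.
Tool frame: the origin (TCP) lies midway between the tips of the shut fingers; the grasp point (between the pads) lies 19 mm behind it; z points along the fingers, y is the direction in which the jaws open and shut (so a half turn about z gives the same grasp; the last joint's range is limited). The gripper opens to 85 mm and grips with 20 to 120 N. Pads are 22 mm wide; open, the fingers measure 114 mm over their backs; the gripper's body (76 mm by 85 mm) begins 54 mm behind the grasp point. The pads swing forward as they close: fully open they stand 13 mm farther back than shut.
Start: joints at [53.153, 21.807, 74.336, -0, 83.858, -12.336], TCP at [0.228, 0.5, 0.231] pointing down, gripper open.
Joint ranges: [-178.18, 178.18], [-50.72, 133.34], [12.68, 142.11], [-81.47, 261.47], [9.98, 163.14], [-165.26, 165.26]. Speed limits (degrees/s): [136.94, 136.94, 180, 180, 180, 180].

INTERFACE

Orientations are given as a 3x3 rotation matrix whose columns are the frame's x, y, z axes.
In Python, from rig import env, viewer, ticket gives the robot as it stands. The module is installed in compiled form; this text tells all that it offers.
- The arm moves only by the shell command python3 -m pendant 'ROWS' [FORCE]. ROWS is JSON, a list of rows, each a list of 3 entries, a list of its own where there are three numbers: the shift along the world's x, y, z in mm, then the turn about the world's z in rad, then the opening, from -1 (shut) to 1 (fully open). A call has 1 to 12 rows; each row shifts and turns the pose as measured when the row begins; what a row does not reach is not made up. A row lasts 1/8 s, in which the tool goes at most 62.5 mm and 10.7 degrees, less where a joint would pass 70% of its speed; a pose out of reach is approached as far as the arm can. A call with a gripper value outside its range is refused whole. The fingers move at their own pace and stop on an object; FORCE is the grip in N (left out, the last holds). Time passes only in rows, so rows that do not move let the fingers close. It gives the time, the measured TCP pose, the force and the opening at its end, in the units of the state.
- env.observe(): the state, without advancing time (a new reading comes with each control period).
- viewer.get_image(name): name is "side" or "top"; returns (picture, depth): 384x512x3 uint8, red, green, blue; 384x512 float32, m along the optical axis (not along the pixel's ray), 0 where there is no reading.
- viewer.camera_params(name): a dict with "fx", "fy", "cx", "cy" (pixels), "rvec" (rotation vector, rad) and "tvec" (3), from world to camera coordinates, as OpenCV has them. Camera axes: x right, y down, z forward; pixel columns grow to the right and rows downward; lengths in m; the calibration is good to about 2 mm. A picture is of the moment at which its call begins. camera_params takes no time and is no camera call.
- ticket.close_job(): hands the job in, once; it reports no verdict.
The state is a dict: "time_s": time; "q": joint angles; "qvel": joint speeds; "joint_efforts": joint torques, N m; "position": TCP position; "tool_rot": TCP orientation; "ft_force": force on the tool from outside, world axes, zero at the start; "wrist_torque": the same for the moment, N m; "grip_width": finger opening in m.
Only numpy, scipy, OpenCV 4.12 (cv2) and the standard library are available. Lean on these libraries where they do the work, as an engineer would, in place of code of your own. Each camera call takes 0.05 s, during which the arm holds its last target. There are 200 camera calls.

TASK

Get the food processor ready for kneading: take the grey dough blade off the slanting post of the drying stand, slide its hub down over the upright drive spindle in the processor's bowl, and turn it by feel until its slots find the drive lugs and it drops fully home, upright. Do not force or drop it, let go of it at the end, and leave the spice jar, the salt shaker and the mug where they stand.

Things in the scene. Friction and masses are not known exactly. Their poses are not given: they have to be found in the camera images.
- dough_blade: Grey plastic dough blade, loose, about 0.14 kg: a round hub 112 mm tall, 38 to 43 mm across, with two curved arms that reach 68 mm from the axis along +y and -y, 14 to 44 mm above the hub's lower end. Origin: middle of the lower end; z along the axis to the closed top. Bore from below 27 mm wide, 80 mm deep; three slots 10.5 mm wide, 13 mm high in the lower end, 120 degrees apart, one at +x.
- knob (a point): Middle of the dough blade's round ribbed grip knob (39 mm across, 32 mm tall), on the axis, 96 mm from the hub's lower end; axes as the blade's. At the start the blade hangs on the drying stand's slanting post, its axis leaning about 35 degrees, roughly to the robot's left.
- stand: White drying stand (fixed): drip tray 150 x 140 x 21 mm with a post that leans 35 degrees from vertical towards the tray's -x, and a steel slicing disc, 108 mm across, in a slot behind the post (top at 120 mm). Origin: under the middle of the tray.
- post_collar (a point): Middle of the slanting post's collar, on which the hub's lower end rests at the start. The post is 18 mm thick and reaches 62 mm into the bore from here, so the blade must be drawn off along its own axis by 65 mm or more. Axes as the stand's.
- processor: Food processor (fixed): white round motor base 172 mm across with a clear open bowl on top; the bowl's rim is 183 mm above the origin, inside radius 66 mm at the floor, 80 mm at the rim; its handle sticks out to 126 mm from the axis along -y. Origin: under the middle; z up.
- drive_seat (a point): Middle of the round steel seat at the bottom of the bowl, on the spindle's axis; z up. Fully home, the hub's lower end lies on it. Three drive lugs stand round the spindle's foot, 120 degrees apart, 7 mm wide, 11 mm high, reaching 20 mm from the axis; their angle varies and is not reported; the spindle is stiff to turn. With slots and lugs out of line the blade stops 11 mm too high.
- spindle_top (a point): Top of the upright steel drive spindle, 72 mm above the seat. The spindle is 24 mm across; its top 8 mm taper to 13 mm.
- mug: Blue and white mug, 78 x 112 x 92 mm, loose, a bystander. Origin under its middle.
- spice_jar: Spice jar with a yellow lid, 42 mm across, 96 mm tall, loose, a bystander. Origin under its middle.
- salt_shaker: Salt shaker with a grey top, 44 mm across, 90 mm tall, loose, a bystander. Origin under its middle.

How it is judged (in metres and radians):
At the end, for the whole second after the job is handed in: The dough blade sits fully home on the spindle: its lower end within 4 mm of the seat in height and 4 mm of the spindle's axis, upright within 4 degrees, and at rest (horizontal distance between dough_blade and drive_seat below 0.004 m and z of dough_blade in the frame of drive_seat between -0.004 and 0.004 m and angle between dough_blade's own z axis and vertical below 0.07 rad and linear speed of dough_blade below 0.02 m/s); the robot touches nothing.
It fails at once if the dough blade is pressed on the food processor with more than 40 N (contact force between dough_blade and processor above 40 N).
It fails at once if the dough blade is dropped: it falls free of the fingers at more than 0.6 m/s (a fall of about 2 cm) (linear speed of dough_blade above 0.6 m/s and contact force between the fingers and dough_blade below 0.05 N).
It fails at once if the blue and white mug is moved by more than 3 cm (distance of mug from where it was at the start of the episode above 0.03 m).
It fails at once if the spice jar is moved by more than 3 cm (distance of spice_jar from where it was at the start of the episode above 0.03 m).
It fails at once if the salt shaker is moved by more than 3 cm (distance of salt_shaker from where it was at the start of the episode above 0.03 m).
It also fails if it takes over 61 s, if anything falls off the work surface, if the arm or the gripper's body presses on something with over 40 N, if the wrist force passes 120 N, or if a joint passes its speed limit or range.

## Working session

There is one attempt and no reset: what is moved stays moved. The work goes in short steps, Python scripts to look and compute and a shell command to move; the robot and the scene stay as the last step left them, time stands still between calls to the robot, and variables do not carry over. Pictures are saved under pics/ and viewed, about 8 in all and at most 12, crops included, and the job is handed in when it is done.

```bash
mkdir -p pics; cat > h.py <<'E'
import numpy as np, cv2
from rig import env, viewer, ticket
def cam(n):
    p=viewer.camera_params(n);K=np.array([[p['fx'],0,p['cx']],[0,p['fy'],p['cy']],[0,0,1.]])
    R=cv2.Rodrigues(np.array(p['rvec'],float))[0];return K,R,np.array(p['tvec'],float).ravel()
def cloud(n,d):
    K,R,t=cam(n);v,u=np.mgrid[:384,:512]
    P=np.stack([(u-K[0,2])/K[0,0]*d,(v-K[1,2])/K[1,1]*d,d],-1)
    return (P-t)@R
def proj(n,X):
    K,R,t=cam(n);p=K@(R@np.array(X)+t);return p[:2]/p[2]
E
python3 - <<'E'
from h import *
for n in('side','top'):
    i,d=viewer.get_image(n);np.savez(n+'0.npz',i=i,d=d);cv2.imwrite(f'pics/{n}0.png',cv2.resize(i[:,:,::-1],(800,600)))
    K,R,t=cam(n);print(n,-R.T@t,R[2],K[0,0])
s=env.observe();print(s['tool_rot'],s['position'],s['time_s'])
E
```

```text
side [-0.14349877 -0.77352038  0.51090837] [ 0.56564081  0.73810528 -0.36776498] 411.59073749210694
top [0.34183951 0.01966073 1.18500915] [ 0.11126959 -0.01139061 -0.99372498] 397.51755333410824
[[-9.09886782e-01  4.14855956e-01 -7.61225059e-04]
 [ 4.14856577e-01  9.09886201e-01 -1.05937924e-03]
 [ 2.53138389e-04 -1.27971439e-03 -9.99999149e-01]] [0.22802695 0.50022425 0.230776  ] 0.1
```

View pics/side0.png

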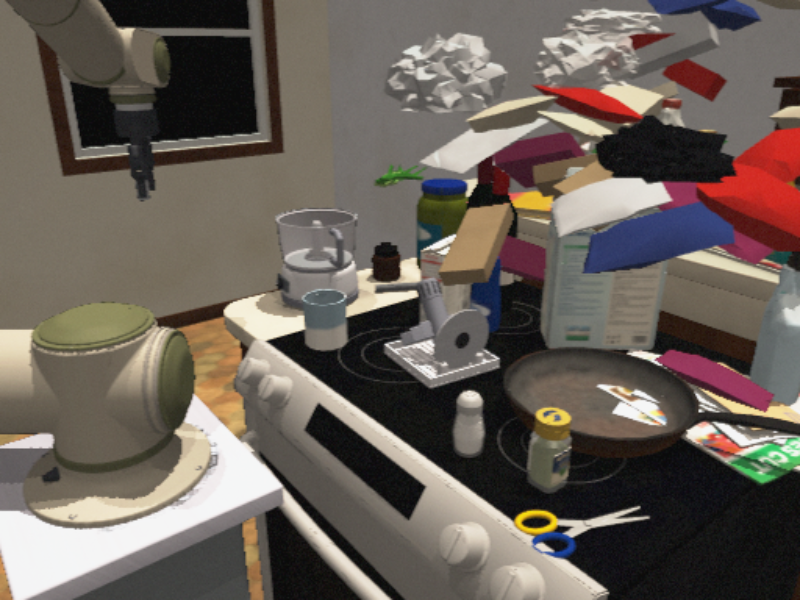

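View pics/top0.png

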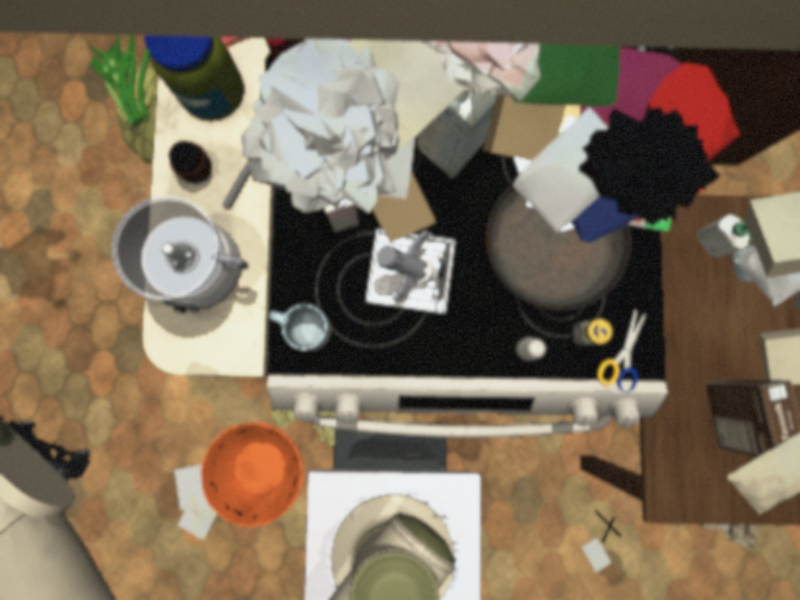

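Side: stand with blade at about (430,310) px, processor at (318,250). Top: stand (410,270), processor (180,250), mug (303,327), with clutter above the back part. Next I measure.

```bash
python3 - <<'E'
from h import *
S=np.load('side0.npz');T=np.load('top0.npz')
ps=cloud('side',S['d']);pt=cloud('top',T['d'])
print('top cloud heights every 16px (cm), x,y')
for v in range(40,260,12):
    print(v,' '.join('%3d'%round(100*pt[v,u,2]) for u in range(64,420,12)))
print([np.round(pt[v,u],3) for v,u in((170,64),(170,256),(170,420),(40,256),(250,256))])
a=cv2.resize(S['i'][120:260,160:340,::-1],(800,622),interpolation=2)[:600]
cv2.imwrite('pics/s1.png',a)
b=cv2.resize(T['i'][130:230,190:310,::-1],(720,600),interpolation=2);cv2.imwrite('pics/t1.png',b)
E
```

```text
top cloud heights every 16px (cm), x,y
40  22  22 -93  20  21  21  17  10  -1  23  50  51  50  48  48  42  43  43  43  50  50  51  51  50  38  38  38  37  34  32
52 -92  22  23 -74  17  16  14   9  -1  50  52  51  50  53  52  48  42  43  43  46  48  48  49  49  37  37  37  36  33  32
64 -91  22  23  -1  -1  10   9   5  -1  51  52  51  52  52  51  50  42  42  42  26  31  27  36  36  36  36  35  35  33  32
76 -92 -60  23  -1  -1  -1   1  -1  -1  50  51  51  52  51  51  48  41  42  19  24  27  30  32  32  31   2  34  32  39  39
88 -93 -92 -74  -1  -1  -1   0  -1  48  50  51  51  52  52  50  48  41   5  13  18  14  32  31  30  30  34  34  41  41  41
100 -91 -93 -92  -1   7   7   0  -1  48  48  50  50  50  51  49  44  34   0   4  12   0   0  30  29  33  33  38  40  41  42
112 -92 -92 -92  -1  -1   4  -1  -1   0  48  49  50  49  49  49  46  33   0   0   0   0   0   0  31  31  32  37  40  41  41
124 -91 -92 -92  -1  -1  -1  -1   1  -1  -1   0  48  48  48  48  43  32  19   0   0   0   0   3  30  30  31  31  39  40  41
136 -92 -93  16  13  11  12  -1  -1  -1   0   0   0   0  12   0  17  17  1
[... 752 characters left out ...]
0   0   0   0   0   0   0   9  10   0   0
220 -92 -93 -93  -1  -1   0  -1  -1   0   0   0   1   0   0   0   0   0   0   0   0   0   0   0   8   0   0   5   0   1   0
232 -92 -92 -92  -1  -1  -1  -1  -1  -1   0   0   0   0   0   0   0   0   0   0   0   0   0   0   0   0   0   0   1   0   0
244 -91 -93 -92 -92 -92 -92 -92 -92 -92   1   1   1   1   0   0   0   1   0   1   0   1   0   1   0   0   1   0   0   0   0
256 -91 -91 -93 -91 -93 -91 -92 -92 -91 -92  -2   0  -3   0  -2  -2  -2  -2  -2  -2  -1  -2  -1  -1  -1  -1   0  -2   0   0
[array([ 0.673,  0.998, -0.924]), array([ 0.519, -0.004,  0.12 ]), array([ 0.548, -0.503,  0.002]), array([0.732, 0.007, 0.426]), array([ 0.3  , -0.01 ,  0.008])]
```

View pics/s1.png

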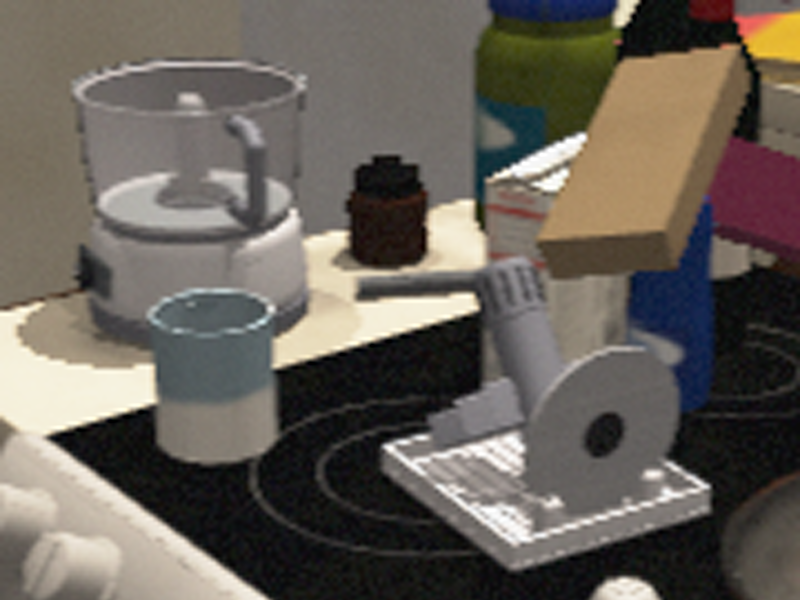

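View pics/t1.png

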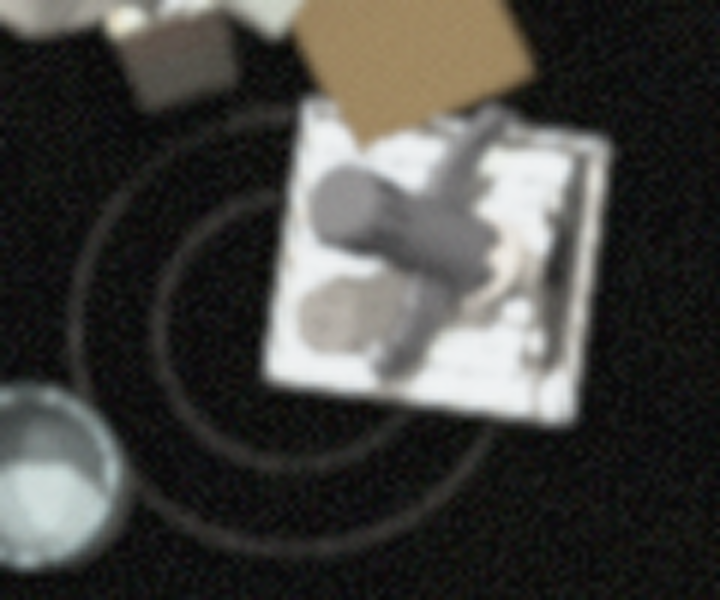

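Top crop: tray corners at (303,100), (612,143), (575,425), (263,383), the knob at (350,207), and a brown box overhanging close behind the knob, with its corner at (365,140). Side crop: the post leans left, and the knob is just left of the box's lower edge.

```bash
cat >> h.py <<'E'
def ray(n,u,v,z):
    K,R,t=cam(n);d=R.T@np.linalg.inv(K)@[u,v,1];c=-R.T@t
    return c+d*(z-c[2])/d[2]
E
python3 - <<'E'
from h import *
S=np.load('side0.npz');T=np.load('top0.npz')
ps=cloud('side',S['d']);pt=cloud('top',T['d'])
C=np.array([ray('top',190+u/6-.4,130+v/6-.4,.021) for u,v in((303,100),(612,143),(575,425),(263,383))])
print('corners',C.round(3),'centre',C.mean(0),'edges',[np.linalg.norm(C[i]-C[i-1]).round(3) for i in range(4)])
ex=(C[1]+C[2]-C[0]-C[3]);ex/=np.linalg.norm(ex);print('stand x',ex)
a=-ex*np.sin(np.radians(35))+[0,0,np.cos(np.radians(35))]
# blade top cloud: grey darker pixels above tray
m0=C.mean(0)
for n,p,im in(('side',ps,S['i']),('top',pt,T['i'])):
    h=cv2.cvtColor(im,cv2.COLOR_RGB2HSV)
    m=(abs(p[...,0]-m0[0])<.09)&(abs(p[...,1]-m0[1])<.12)&(p[...,2]>.03)&(p[...,2]<.2)
    g=m&(h[...,1]<50); P=p[g]
    # hub: distance along axis, perpendicular
    s=P@a; K=P[P[:,2]>.095]; print(n,len(P),'high pts',len(K),K.mean(0).round(3),K.min(0).round(3),K.max(0).round(3),'s max',np.sort(s)[-8:].round(3))
    b=(p[...,2]>.1)&(p[...,2]<.26)&(abs(p[...,0]-.62)<.1)&(abs(p[...,1])<.12)&(h[...,1]>50)&(h[...,0]<25)
    B=p[b];print('box',len(B),B.min(0).round(3),B.max(0).round(3),'lowest',B[np.argsort(B[:,2])[:3]].round(3),'nearest',B[np.argsort(B[:,0])[:5]].round(3))
# knob top face centre, top view: cap centre crop (345,205)
print(pt[130+205//6,190+345//6])
# processor
p=pt;m=(p[...,1]>.3)&(p[...,1]<.6)&(p[...,2]>.04)&(p[...,2]<.2)&(p[...,0]>.35)&(p[...,0]<.75)
P=p[m];print(P.mean(0));
for lo,hi in((.06,.11),(.12,.155),(.155,.2)):
    Q=P[(P[:,2]>lo)&(P[:,2]<hi)];print(lo,len(Q),np.median(Q,0).round(3),Q.min(0).round(3),Q.max(0).round(3))
cv2.imwrite('pics/t2.png',cv2.resize(T['i'][120:200,65:165,::-1],(750,600),interpolation=2))
E
```

```text
corners [[ 0.606  0.043  0.021]
 [ 0.587 -0.111  0.021]
 [ 0.446 -0.094  0.021]
 [ 0.464  0.06   0.021]] centre [ 0.52611122 -0.02562904  0.021     ] edges [np.float64(0.143), np.float64(0.155), np.float64(0.142), np.float64(0.154)]
stand x [-0.11854092 -0.99294917  0.        ]
side 1601 high pts 540 [ 0.525 -0.029  0.115] [ 0.473 -0.094  0.095] [0.616 0.094 0.175] s max [0.206 0.207 0.208 0.208 0.21  0.211 0.214 0.22 ]
box 1620 [ 0.553 -0.06   0.1  ] [0.72  0.12  0.232] lowest [[0.617 0.087 0.1  ]
 [0.605 0.119 0.1  ]
 [0.605 0.115 0.101]] nearest [[0.553 0.015 0.149]
 [0.554 0.012 0.15 ]
 [0.554 0.008 0.148]
 [0.554 0.013 0.147]
 [0.554 0.009 0.15 ]]
top 1015 high pts 388 [ 0.533 -0.002  0.126] [ 0.477 -0.092  0.095] [0.616 0.094 0.178] s max [0.207 0.21  0.21  0.211 0.213 0.213 0.217 0.223]
box 877 [ 0.558 -0.059  0.103] [0.659 0.118 0.202] lowest [[0.613 0.095 0.103]
 [0.615 0.086 0.105]
 [0.604 0.118 0.114]] nearest [[0.558 0.011 0.154]
 [0.559 0.014 0.151]
 [0.562 0.016 0.152]
 [0.562 0.011 0.151]
 [0.562 0.014 0.151]]
[0.53196967 0.02109592 0.13669756]
[0.55298254 0.39476373 0.10684204]
0.06 2619 [0.544 0.392 0.087] [0.452 0.301 0.06 ] [0.75  0.462 0.11 ]
0.12 658 [0.543 0.426 0.138] [0.451 0.302 0.12 ] [0.614 0.466 0.155]
0.155 847 [0.54  0.414 0.171] [0.448 0.3   0.155] [0.618 0.472 0.181]
```

View pics/t2.png

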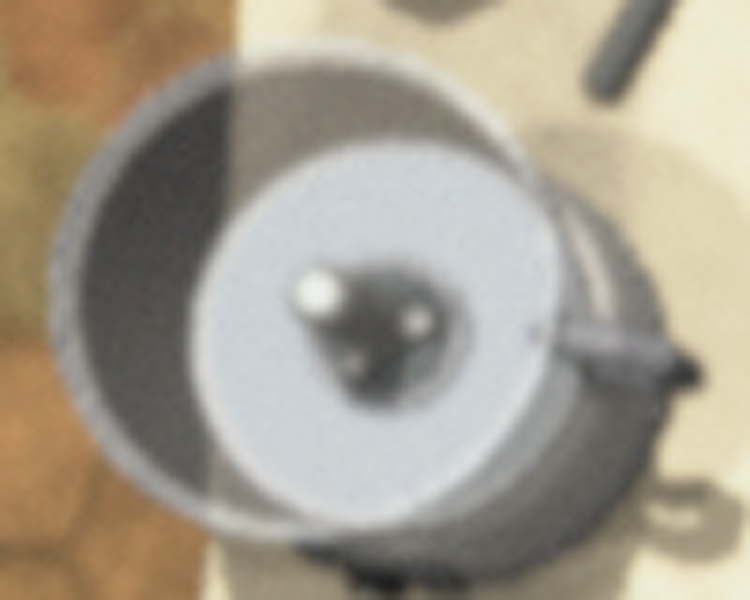

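The processor bowl is at about (0.54, 0.39) with the spindle top at crop (318,292). The brown box corner sits right behind and above the knob, so I map it and refine the knob and spindle in one pass.

```bash
python3 - <<'E'
from h import *
from scipy.optimize import least_squares
S=np.load('side0.npz');T=np.load('top0.npz')
ps=cloud('side',S['d']);pt=cloud('top',T['d'])
Q=[];B=[]
for p,im in((ps,S['i']),(pt,T['i'])):
    h=cv2.cvtColor(im,cv2.COLOR_RGB2HSV)
    m=(abs(p[...,0]-.53)<.035)&(abs(p[...,1]+.01)<.05)&(p[...,2]>.06)&(p[...,2]<.15)&(h[...,1]<60)&(h[...,2]<190)
    Q.append(p[m]);print(len(Q[-1]))
    b=(p[...,2]>.13)&(abs(p[...,0]-.6)<.06)&(p[...,1]>-.07)&(p[...,1]<.07)&(p[...,2]<.3)&(h[...,1]>60);B.append(p[b])
def fit(P):
  def f(x):
    a=np.array([x[2],x[3],1]);a/=np.linalg.norm(a)
    w=P-[x[0],x[1],.1];s=w@a;r=np.linalg.norm(w-np.outer(s,a),axis=1)
    return r-.0195
  r=least_squares(f,[.53,-.005,.08,.69],loss='soft_l1',f_scale=.002)
  x=r.x;a=np.array([x[2],x[3],1]);a/=np.linalg.norm(a)
  w=P-[x[0],x[1],.1];s=w@a;g=np.linalg.norm(w-np.outer(s,a),axis=1)<.02
  top=np.percentile(s[g],98);k=np.array([x[0],x[1],.1])+a*(top-.016)
  print('axis',a.round(3),'tilt',np.degrees(np.arccos(a[2])),'knob',k.round(4),'med res',np.median(abs(r.fun)),'collar',(k-.096*a).round(3))
for P in(Q[0],Q[1],np.vstack(Q)):fit(P)
for n,b in zip(('side','top'),B):
  print(n)
  for y in np.arange(-.05,.07,.01):
    k=b[abs(b[:,1]-y)<.005]
    if len(k)>2:
      print('y %.2f'%y,'minx %.3f'%k[:,0].min(),' '.join('x%.3f:%.3f-%.3f'%(x,*np.percentile(k[abs(k[:,0]-x)<.005][:,2],[0,100])) for x in np.arange(.55,.64,.015) if (abs(k[:,0]-x)<.005).any()))
# spindle top: highlight pts
R=pt[120+292//7-4:120+292//7+5,65+318//7-4:65+318//7+5]
print('spindle z',R[...,2].round(3))
u,v=65+318/7.5-.4,120+292/7.5-.4;print('ray',ray('top',u,v,.165))
# rim ellipse/ floor circle by top points
p=pt; m=(abs(p[...,0]-.55)<.1)&(abs(p[...,1]-.39)<.1)&(p[...,2]>.176)&(p[...,2]<.19)
c=p[m];r=least_squares(lambda q:np.hypot(c[:,0]-q[0],c[:,1]-q[1])-q[2],[.54,.39,.08],loss='soft_l1',f_scale=.002).x;print('rim',len(c),r)
m=(abs(p[...,0]-.55)<.08)&(abs(p[...,1]-.39)<.08)&(p[...,2]>.075)&(p[...,2]<.1);c=p[m];print('floor z',np.median(c[:,2]))
k=cv2.Canny(cv2.cvtColor(T['i'],cv2.COLOR_RGB2GRAY),60,120)
# floor disc mask
hs=T['i'].astype(int);mm=((hs.min(2)>150)&m).astype(np.uint8);cs=max(cv2.findContours(mm,0,2)[0],key=cv2.contourArea);e=cv2.fitEllipse(cs);print('floor ell',e,ray('top',*e[0],np.median(c[:,2])))
E
```

```text
485
477
axis [0.107 0.54  0.835] tilt 33.42515142301016 knob [0.5322 0.0162 0.1204] med res 0.0014433897809763736 collar [ 0.522 -0.036  0.04 ]
axis [0.066 0.582 0.811] tilt 35.83942535952446 knob [0.5326 0.018  0.1217] med res 0.0015019302660571401 collar [ 0.526 -0.038  0.044]
axis [0.079 0.569 0.818] tilt 35.0814730341598 knob [0.5323 0.0175 0.1216] med res 0.0014626433641009816 collar [ 0.525 -0.037  0.043]
side
y -0.05 minx 0.577 x0.580:0.154-0.170 x0.595:0.141-0.176 x0.610:0.146-0.179
y -0.04 minx 0.575 x0.580:0.143-0.169 x0.595:0.140-0.176 x0.610:0.169-0.183 x0.625:0.156-0.187
y -0.03 minx 0.573 x0.580:0.135-0.168 x0.595:0.168-0.175 x0.610:0.177-0.183 x0.625:0.180-0.192
y -0.02 minx 0.566 x0.565:0.149-0.160 x0.580:0.132-0.167 x0.595:0.170-0.176 x0.610:0.177-0.183 x0.625:0.184-0.189
y -0.01 minx 0.562 x0.565:0.137-0.160 x0.580:0.137-0.166 x0.595:0.168-0.176 x0.610:0.176-0.182 x0.625:0.186-0.189
y 0.00 minx 0.556 x0.565:0.133-0.159 x0.580:0.160-0.167 x0.595:0.168-0.176 x0.610:0.178-0.181 x0.625:0.184-0.189
y 0.01 minx 0.554 x0.550:0.147-0.150 x0.565:0.131-0.161 x0.580:0.161-0.16
[... 1558 characters left out ...]
 0.169 0.168 0.165 0.161 0.156 0.149 0.124]
 [0.166 0.166 0.165 0.166 0.161 0.161 0.158 0.152 0.144]
 [0.168 0.164 0.169 0.166 0.165 0.16  0.157 0.148 0.142]
 [0.168 0.165 0.168 0.164 0.163 0.158 0.157 0.147 0.145]
 [0.161 0.16  0.164 0.162 0.158 0.156 0.15  0.148 0.141]
 [0.163 0.157 0.16  0.157 0.159 0.15  0.147 0.145 0.141]
 [0.094 0.152 0.155 0.15  0.152 0.147 0.148 0.143 0.134]
 [0.092 0.09  0.095 0.138 0.142 0.138 0.133 0.134 0.131]]
ray [0.53427057 0.38428267 0.165     ]
rim 166 [0.53280626 0.384095   0.08474018]
floor z 0.08760639341244746
floor ell ((113.59385681152344, 162.5596160888672), (43.727325439453125, 52.14699935913086), 34.21480941772461) [0.53783733 0.39301168 0.08760639]
```

```bash
python3 - <<'E'
from h import *
for n in('side','top'):
    p=cloud(n,np.load(n+'0.npz')['d']).reshape(-1,3)
    for y in np.arange(-.15,.5,.05):
        k=p[(abs(p[:,1]-y)<.025)&(p[:,2]>.22)&(p[:,0]>.3)&(p[:,2]<1)&(p[:,0]<.9)]
        if len(k): i=k[:,0].argmin();print(n,round(y,2),k[i].round(3),'5%%: %.3f'%np.percentile(k[:,0],5),'n',len(k))
E
```

```text
side -0.15 [ 0.606 -0.175  0.291] 5%: 0.669 n 2121
side -0.1 [ 0.669 -0.088  0.465] 5%: 0.678 n 1254
side -0.05 [ 0.65  -0.025  0.414] 5%: 0.682 n 1412
side 0.0 [0.557 0.018 0.432] 5%: 0.591 n 2103
side 0.05 [0.525 0.038 0.458] 5%: 0.544 n 2406
side 0.1 [0.525 0.118 0.453] 5%: 0.536 n 1134
side 0.15 [0.531 0.13  0.457] 5%: 0.544 n 117
side 0.2 [0.562 0.176 0.452] 5%: 0.811 n 246
side 0.4 [0.726 0.425 0.225] 5%: 0.729 n 62
side 0.45 [0.724 0.434 0.221] 5%: 0.727 n 71
top -0.15 [ 0.517 -0.175  0.898] 5%: 0.518 n 3395
top -0.1 [ 0.517 -0.076  0.882] 5%: 0.518 n 3255
top -0.05 [ 0.517 -0.07   0.909] 5%: 0.518 n 3014
top 0.0 [ 0.517 -0.003  0.903] 5%: 0.518 n 3847
top 0.05 [0.516 0.07  0.898] 5%: 0.518 n 4548
top 0.1 [0.517 0.083 0.902] 5%: 0.518 n 4536
top 0.15 [0.516 0.147 0.884] 5%: 0.517 n 3527
top 0.2 [0.517 0.198 0.89 ] 5%: 0.517 n 1698
top 0.25 [0.517 0.226 0.87 ] 5%: 0.517 n 14
top 0.4 [0.728 0.422 0.226] 5%: 0.732 n 192
top 0.45 [0.724 0.432 0.223] 5%: 0.738 n 654
```

```bash
python3 -m pendant '[[[34,-53,0],-0.05,0.32],[[34,-53,0],-0.05,0.32],[[34,-53,0],-0.05,0.32],[[34,-53,0],-0.05,0.32]]' 40
```

```text
time_s: 0.6
position: [0.3622, 0.2882, 0.2292]
tool_rot: [[-0.81, 0.586, -0.003], [0.586, 0.81, -0.002], [0.001, -0.003, -1.0]]
ft_force: [1.0, 0.4, 0.8]
grip_width: 0.0561
```

```bash
python3 -m pendant '[[[14,-53,-13],-0.06,0.32],[[14,-53,-13],-0.06,0.32],[[14,-53,-13],-0.06,0.32],[[14,-53,-13],-0.06,0.32],[[14,-53,-13],-0.06,0.32],[[0,0,0],0,0.32]]'
```

```text
time_s: 1.35
position: [0.4346, 0.0112, 0.1615]
tool_rot: [[-0.588, 0.809, -0.003], [0.809, 0.588, -0.001], [0.001, -0.003, -1.0]]
ft_force: [-0.1, 1.2, -0.4]
grip_width: 0.0565
```

```bash
python3 -m pendant '[[[30,4,-2],0.02,0.32],[[30,4,-3],0.02,0.32],[[20,3,-3],0,0.32],[[16,1,-2],0,0.32],[[0,0,0],0,0.32]]'; python3 - <<'E'
from h import *
i,d=viewer.get_image('side');cv2.imwrite('pics/s2.png',cv2.resize(i[130:260,180:340,::-1],(738,600),interpolation=2))
E
```

```text
time_s: 1.98
position: [0.5316, 0.0271, 0.1509]
tool_rot: [[-0.623, 0.782, -0.006], [0.782, 0.623, 0.001], [0.004, -0.004, -1.0]]
ft_force: [-0.4, 0.0, 0.3]
grip_width: 0.0565
```

View pics/s2.png

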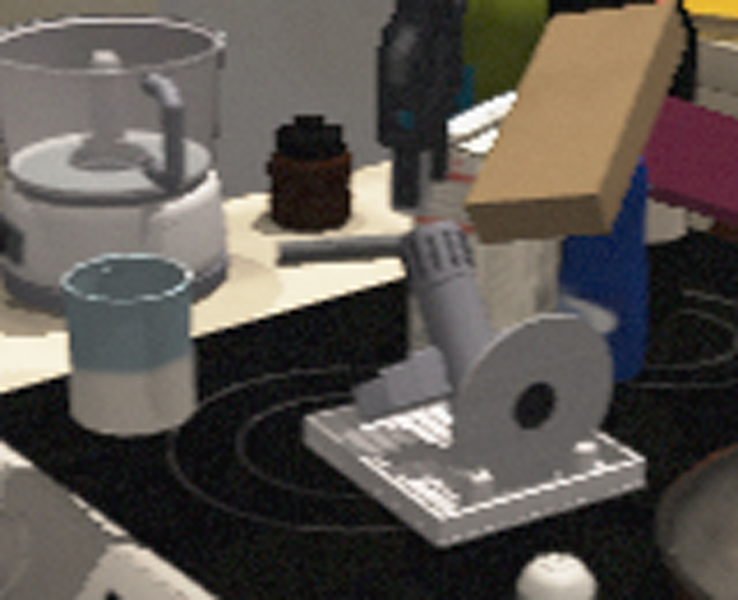

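The fingers sit just above and slightly left of the knob at (442,240), clear of the box at (470,220). I shift right a little and descend.

```bash
python3 -c "
from h import *
f=lambda X:(proj('side',X)-[180,130])*4.61
print(f([.5316,.0271,.151]),f([.532,.017,.121]),f([.533,.027,.135]))"; python3 -m pendant '[[[0,-4,-8],0,0.32],[[0,0,-8],0,0.32],[[0,0,-8],0,0.32],[[0,0,0],0,0.32]]'
```

```text
[420.09917047 201.75079299] [431.03553691 254.63438684] [421.68277326 227.16453281]
time_s: 2.52
position: [0.529, 0.0233, 0.1255]
tool_rot: [[-0.623, 0.782, -0.007], [0.782, 0.623, 0.001], [0.005, -0.005, -1.0]]
ft_force: [-0.8, -1.3, 0.5]
grip_width: 0.0564
```

```bash
python3 -m pendant '[[[3,-4,-6],0,0.32],[[0,0,-7],0,0.32],[[0,0,-7],0,0.32],[[0,0,0],0,0.32]]';python3 - <<'E'
from h import *
i,d=viewer.get_image('side');j,_=viewer.get_image('top')
a=cv2.resize(i[160:230,235:305,::-1],(400,400),interpolation=2);b=cv2.resize(j[125:195,215:285,::-1],(400,400),interpolation=2)
cv2.imwrite('pics/c3.png',np.hstack([a,b]))
E
```

```text
time_s: 3.02
position: [0.5323, 0.0188, 0.104]
tool_rot: [[-0.623, 0.782, -0.007], [0.782, 0.623, 0.001], [0.005, -0.005, -1.0]]
ft_force: [0.5, 0.5, -0.3]
grip_width: 0.0563
```

View pics/c3.png

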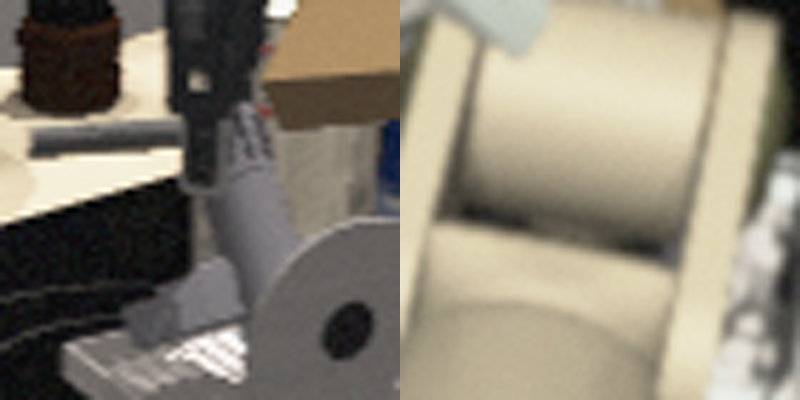

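The near finger at (205,130) is about 6 mm left of the knob's centre. A 3 mm nudge keeps clear of the box, then I close gently.

```bash
python3 -m pendant '[[[1,-3,0],0,0.32],[[0,0,0],0,0.15],[[0,0,0],0,0],[[0,0,0],0,-0.1],[[0,0,0],0,-0.3],[[0,0,0],0,-0.6],[[0,0,0],0,-0.6],[[0,0,0],0,-0.6]]' 40
```

```text
time_s: 4.12
position: [0.5328, 0.0148, 0.1068]
tool_rot: [[-0.623, 0.782, -0.007], [0.782, 0.623, -0.001], [0.003, -0.006, -1.0]]
ft_force: [-2.1, 0.4, 3.9]
grip_width: 0.0471
```

```bash
python3 -m pendant '[[[0,0,0],0,-0.8],[[0.7,5.7,8.2],0,-0.8],[[0.7,5.7,8.2],0,-0.8]]' 55; python3 - <<'E'
from h import *
i,d=viewer.get_image('side')
cv2.imwrite('pics/c4.png',cv2.resize(i[150:240,220:320,::-1],(666,600),interpolation=2))
E
```

```text
time_s: 4.5
position: [0.5316, 0.0246, 0.1217]
tool_rot: [[-0.622, 0.783, -0.016], [0.783, 0.622, -0.005], [0.006, -0.015, -1.0]]
ft_force: [-6.6, -8.6, -2.9]
grip_width: 0.0442
```

View pics/c4.png

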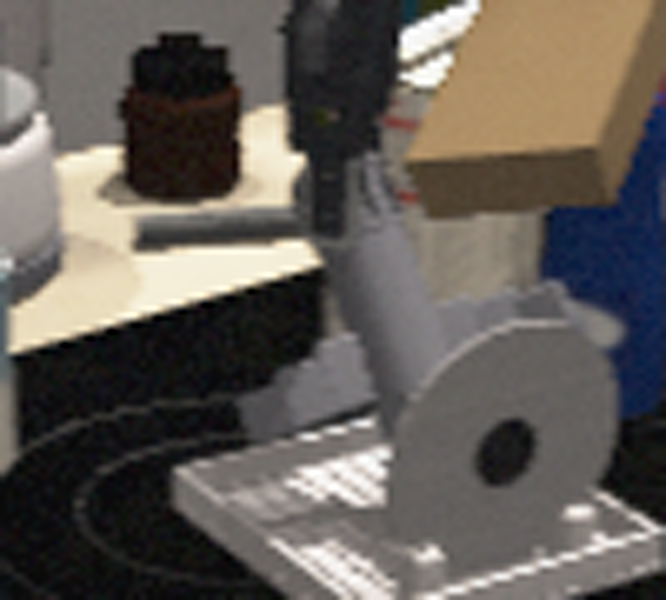

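The blade is rising with the gripper (its arm at (560,290) now shows above the disc). Continuing along the axis.

```bash
python3 -m pendant '[[[1.5,5.7,8.2],0,-0.8],[[1.5,5.7,8.2],0,-0.8],[[1,5.7,8.2],0,-0.8]]'
```

```text
time_s: 4.92
position: [0.5332, 0.0405, 0.1456]
tool_rot: [[-0.622, 0.783, -0.024], [0.783, 0.622, -0.009], [0.008, -0.025, -1.0]]
ft_force: [-1.7, -3.4, -2.2]
grip_width: 0.0437
```

```bash
python3 -m pendant '[[[0,-7,4.2],0,-0.8],[[-0.9,-7,4.2],0,-0.8],[[-0.9,-8,2.8],0,-0.8],[[-0.9,-8,2.8],0,-0.8]]' 30;  python3 - <<'E'
from h import *
i,d=viewer.get_image('side')
cv2.imwrite('pics/c5.png',cv2.resize(i[130:240,220:320,::-1],(545,600),interpolation=2))
E
```

```text
time_s: 5.42
position: [0.5311, 0.0097, 0.1603]
tool_rot: [[-0.623, 0.782, -0.022], [0.783, 0.623, -0.007], [0.009, -0.022, -1.0]]
ft_force: [-0.8, 0.3, -0.1]
grip_width: 0.0401
```

View pics/c5.png

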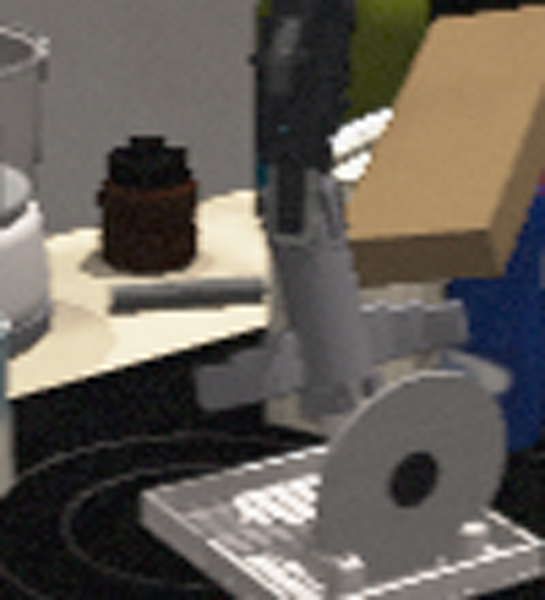

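The blade is now leaning only about 11° (bottom at (335,410)), so the trick works. Continuing.

```bash
python3 -m pendant '[[[-0.9,-8,1.5],0,-0.8],[[-0.9,-7,1.5],0,-0.8],[[0,0,0],0,-0.8]]' 30;  python3 - <<'E'
from h import *
i,d=viewer.get_image('side')
cv2.imwrite('pics/c6.png',cv2.resize(i[130:240,220:320,::-1],(545,600),interpolation=2))
p=cloud('side',d);h=cv2.cvtColor(i,cv2.COLOR_RGB2HSV)
m=(abs(p[...,0]-.53)<.03)&(abs(p[...,1])<.03)&(p[...,2]>.09)&(p[...,2]<.16)&(h[...,1]<60)
for z in np.arange(.095,.16,.01):
    k=np.argwhere(m&(abs(p[...,2]-z)<.005));print(round(z,3),len(k),k[:,1].mean() if len(k) else '',k[:,1].min(initial=999),k[:,1].max(initial=0))
E
```

```text
time_s: 5.85
position: [0.5285, -0.0073, 0.1635]
tool_rot: [[-0.622, 0.783, -0.024], [0.783, 0.622, -0.006], [0.01, -0.023, -1.0]]
ft_force: [-1.2, 1.5, -0.4]
grip_width: 0.0381
0.095 35 279.34285714285716 273 290
0.105 45 279.53333333333336 272 290
0.115 55 280.7090909090909 272 290
0.125 50 279.98 273 290
0.135 49 279.1020408163265 273 286
0.145 50 278.58 272 286
0.155 49 278.6326530612245 271 286
```

View pics/c6.png

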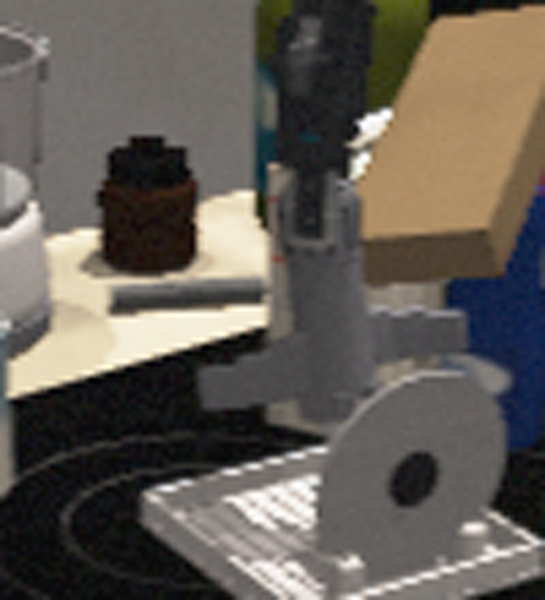

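Upright now (grip width 38 mm, flush on the knob). Firm up the grip, lift off the post and retreat.

```bash
python3 -m pendant '[[[0,0,0],0,-0.9],[[0,0,12],0,-0.9],[[0,0,15],0,-0.9],[[-25,0,25],0,-0.9],[[-35,0,25],0,-0.9],[[-40,20,25],0,-0.9],[[-20,40,20],0,-0.9],[[0,50,0],0,-0.9],[[0,50,0],0,-0.9],[[0,50,0],0,-0.9],[[0,50,0],0,-0.9],[[0,0,0],0,-0.9]]' 70
```

```text
time_s: 7.4
position: [0.4076, 0.2602, 0.3]
tool_rot: [[-0.622, 0.783, 0.001], [0.783, 0.622, -0.01], [-0.009, -0.005, -1.0]]
ft_force: [0.1, -0.3, -1.7]
grip_width: 0.037
```

```bash
python3 -m pendant '[[[20,40,0],0,-0.9],[[30,40,0],0,-0.9],[[40,40,0],0,-0.9],[[30,4,0],0,-0.9],[[0,0,0],0,-0.9]]'; python3 - <<'E'
from h import *
i,d=viewer.get_image('side');j,e=viewer.get_image('top');np.savez('v7.npz',i=i,d=d,j=j,e=e)
s=env.observe();print(proj('side',s['position']),proj('side',[.533,.384,.166]))
cv2.imwrite('pics/c7.png',np.hstack([cv2.resize(i[70:200,165:265,::-1],(462,600),interpolation=2),cv2.resize(j[110:210,60:116,::-1],(336,600),interpolation=2)]))
E
```

```text
time_s: 8.02
position: [0.5327, 0.3854, 0.3042]
tool_rot: [[-0.62, 0.785, 0.011], [0.785, 0.62, -0.01], [-0.014, 0.002, -1.0]]
ft_force: [0.1, 0.3, -1.9]
grip_width: 0.037
[199.47446255  99.2481318 ] [202.39514783 141.77472793]
```

View pics/c7.png

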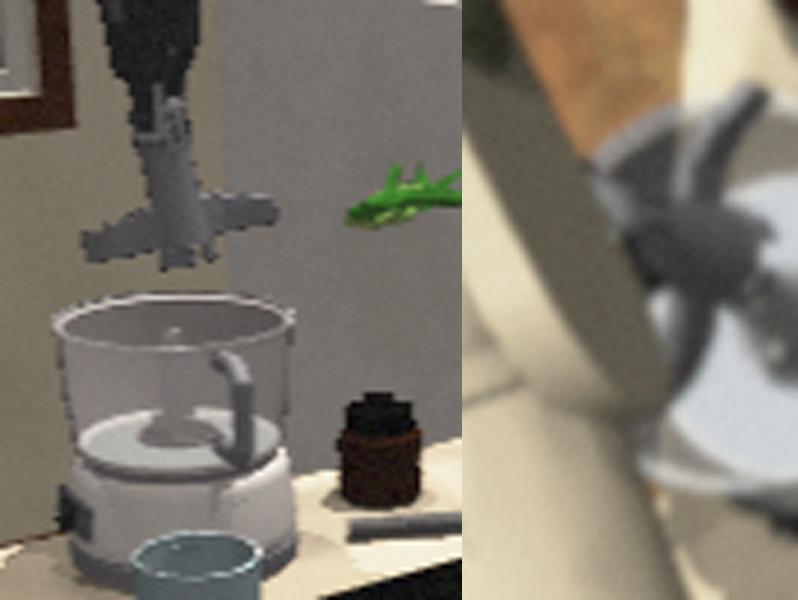

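The hub leans about 12° in the side view (top (160,140), bottom (190,260)), in the pads' swing plane. I'll ease the grip so that it can hang, then fit the axis.

```bash
cat > fit.py <<'E'
from h import *
from scipy.optimize import least_squares
i,d=viewer.get_image('side');j,e=viewer.get_image('top');s=env.observe();c=s['position']
np.savez('last.npz',i=i,d=d,j=j,e=e)
P=[]
for n,im,D in(('side',i,d),('top',j,e)):
    p=cloud(n,D);hs=cv2.cvtColor(im,cv2.COLOR_RGB2HSV)
    m=(np.hypot(p[...,0]-c[0],p[...,1]-c[1])<.042)&(p[...,2]<c[2]-.008)&(p[...,2]>c[2]-.085)&(hs[...,1]<70)
    print(n,m.sum());P.append(p[m])
def fit(P):
    z0=c[2]-.04
    def f(x):
        a=np.array([x[2],x[3],1]);a/=np.linalg.norm(a);w=P-[x[0],x[1],z0];t=w@a
        return np.linalg.norm(w-np.outer(t,a),axis=1)-.02
    r=least_squares(f,[c[0],c[1],0,0],loss='cauchy',f_scale=.0015);x=r.x
    a=np.array([x[2],x[3],1])
    print('slope top-ward',x[2:].round(3),'tilt',np.degrees(np.arctan(np.hypot(*x[2:]))).round(1),'axis at TCP-40mm',x[:2].round(4),'at TCP-80',(x[:2]-.04*x[2:]).round(4),'rel TCP',(x[:2]-.04*x[2:]-c[:2]).round(4))
fit(P[0]);fit(np.vstack(P))
k=P[0];print('lowest hub z',np.sort(k[:,2])[:5].round(3),'TCP',c.round(4))
E
python3 -m pendant '[[[0,0,0],0,-0.9],[[0,0,0],0,-0.9],[[0,0,0],0,-0.9]]' 20; python3 fit.py
```

```text
time_s: 8.5
position: [0.5294, 0.3846, 0.3073]
tool_rot: [[-0.62, 0.784, 0.013], [0.784, 0.62, -0.008], [-0.015, 0.005, -1.0]]
ft_force: [-0.0, 0.0, -1.8]
grip_width: 0.0369
side 391
top 415
slope top-ward [-0.094  0.178] tilt 11.4 axis at TCP-40mm [0.531  0.3808] at TCP-80 [0.5348 0.3737] rel TCP [ 0.0053 -0.0109]
slope top-ward [-0.101  0.176] tilt 11.5 axis at TCP-40mm [0.5318 0.3799] at TCP-80 [0.5358 0.3729] rel TCP [ 0.0063 -0.0117]
lowest hub z [0.223 0.223 0.224 0.224 0.224] TCP [0.5295 0.3846 0.3072]
```

```bash
python3 -m pendant '[[[-2,11,-8],0,-0.9],[[0,0,-12],0,-0.9],[[0,0,-12],0,-0.9],[[0,0,-10],0,-0.9],[[0,0,-6],0,-0.9],[[0,0,0],0,-0.9]]' 20; python3 fit.py; python3 - <<'E'
from h import *
L=np.load('last.npz');i=L['i'];j=L['j']
cv2.imwrite('pics/c8.png',np.hstack([cv2.resize(i[90:190,165:245,::-1],(480,600),interpolation=2),cv2.resize(j[120:200,72:112,::-1],(300,600),interpolation=2)]))
E
```

```text
time_s: 9.35
position: [0.5268, 0.3963, 0.2542]
tool_rot: [[-0.621, 0.784, 0.01], [0.784, 0.621, -0.01], [-0.014, 0.002, -1.0]]
ft_force: [0.3, -0.4, -0.9]
grip_width: 0.0371
side 376
top 372
slope top-ward [-0.084  0.196] tilt 12.0 axis at TCP-40mm [0.5282 0.3924] at TCP-80 [0.5315 0.3845] rel TCP [ 0.0045 -0.0119]
slope top-ward [-0.09   0.182] tilt 11.5 axis at TCP-40mm [0.529  0.3916] at TCP-80 [0.5326 0.3844] rel TCP [ 0.0056 -0.0121]
lowest hub z [0.17  0.171 0.171 0.171 0.172] TCP [0.527  0.3965 0.255 ]
```

View pics/c8.png

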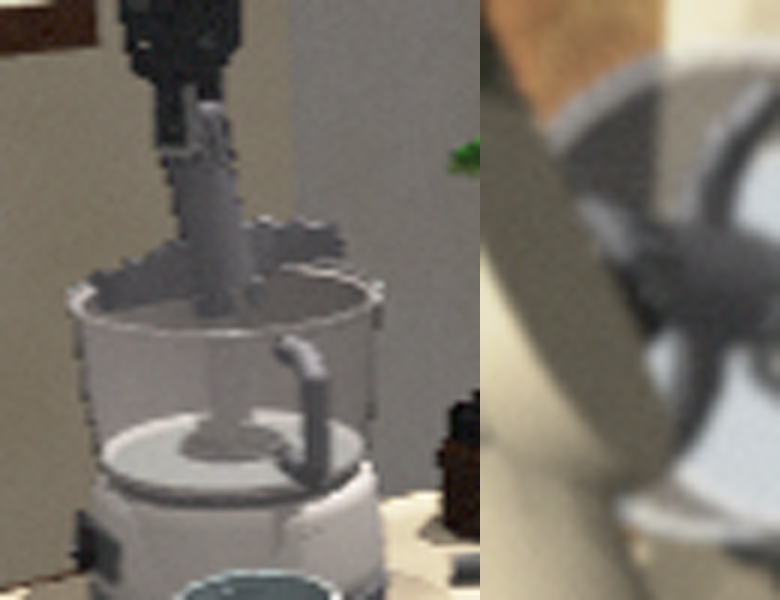

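Hub bottom is at about (220,305) with the spindle below it at (228,330), within a few mm. Lowering gently onto the tip.

```bash
python3 -m pendant '[[[1,0,-4],0,-0.9],[[0,0,-4],0,-0.9],[[0,0,-3],0,-0.9]]'; python3 -m pendant '[[[0,0,-3],0,-0.9],[[0,0,0],0,-0.9]]'
```

```text
time_s: 9.82
position: [0.5282, 0.3967, 0.2445]
tool_rot: [[-0.621, 0.784, 0.013], [0.784, 0.621, -0.008], [-0.014, 0.005, -1.0]]
ft_force: [-0.0, 1.2, -1.0]
grip_width: 0.0368
time_s: 10.07
position: [0.528, 0.3968, 0.2408]
tool_rot: [[-0.621, 0.784, 0.012], [0.784, 0.621, -0.008], [-0.014, 0.005, -1.0]]
ft_force: [-0.5, 1.3, -1.6]
grip_width: 0.0373
```

```bash
python3 -m pendant '[[[0.5,-1,-3],0,-0.9],[[1,-2,-2],0,-0.9],[[1,-2,0],0,-0.9]]'; python3 -m pendant '[[[1,-2,0],0,-0.9],[[1,-2,0],0,-0.9],[[1,-2,0],0,-0.9]]'
```

```text
time_s: 10.45
position: [0.5299, 0.393, 0.2359]
tool_rot: [[-0.622, 0.783, 0.012], [0.783, 0.622, -0.004], [-0.011, 0.007, -1.0]]
ft_force: [-2.7, 5.5, -1.6]
grip_width: 0.0371
time_s: 10.82
position: [0.5324, 0.3883, 0.2358]
tool_rot: [[-0.623, 0.782, 0.011], [0.782, 0.623, -0.0], [-0.007, 0.008, -1.0]]
ft_force: [-0.9, 5.4, -2.0]
grip_width: 0.037
```

```bash
python3 -m pendant '[[[1,-2,0],0,-0.9],[[1,-2,0],0,-0.9],[[0,0,0],0,-0.9]]'; sed -i 's/c\[2\]-.085/c[2]-.06/' fit.py; python3 fit.py
```

```text
time_s: 11.2
position: [0.5342, 0.3852, 0.2356]
tool_rot: [[-0.624, 0.782, 0.01], [0.782, 0.624, 0.003], [-0.004, 0.009, -1.0]]
ft_force: [-2.9, 5.5, -0.4]
grip_width: 0.0367
side 241
top 156
slope top-ward [-0.025  0.07 ] tilt 4.2 axis at TCP-40mm [0.5326 0.3875] at TCP-80 [0.5336 0.3847] rel TCP [-0.0006 -0.0005]
slope top-ward [-0.062  0.068] tilt 5.3 axis at TCP-40mm [0.5331 0.3868] at TCP-80 [0.5356 0.3841] rel TCP [ 0.0014 -0.0011]
lowest hub z [0.176 0.176 0.176 0.176 0.177] TCP [0.5342 0.3852 0.2356]
```

```bash
python3 -m pendant '[[[1,-2,0],0,-0.9],[[1,-2,0],0,-0.9],[[0.5,-1,-2],0,-0.9],[[0,0,-3],0,-0.9]]'; python3 -m pendant '[[[0,0,-4],0,-0.9],[[0,0,-4],0,-0.9]]'
```

```text
time_s: 11.8
position: [0.5364, 0.3813, 0.2313]
tool_rot: [[-0.625, 0.781, 0.01], [0.781, 0.625, 0.006], [-0.001, 0.012, -1.0]]
ft_force: [-3.6, 4.6, 1.2]
grip_width: 0.0371
time_s: 12.05
position: [0.5361, 0.3816, 0.2241]
tool_rot: [[-0.625, 0.78, 0.011], [0.781, 0.625, 0.008], [-0.0, 0.013, -1.0]]
ft_force: [-3.0, 3.4, 1.4]
grip_width: 0.0373
```

```bash
python3 -m pendant '[[[0,0,-5],0,-0.9],[[0,0,-5],0,-0.9],[[0,0,-5],0,-0.9]]'; python3 fit.py
```

```text
time_s: 12.42
position: [0.536, 0.3817, 0.2094]
tool_rot: [[-0.625, 0.78, 0.011], [0.78, 0.625, 0.009], [-0.0, 0.014, -1.0]]
ft_force: [-2.6, 3.7, 2.0]
grip_width: 0.0367
side 164
top 119
slope top-ward [-0.007  0.061] tilt 3.5 axis at TCP-40mm [0.5335 0.3864] at TCP-80 [0.5337 0.3839] rel TCP [-0.0021  0.0022]
slope top-ward [-0.045  0.057] tilt 4.1 axis at TCP-40mm [0.5344 0.3854] at TCP-80 [0.5361 0.3831] rel TCP [0.0003 0.0014]
lowest hub z [0.156 0.156 0.156 0.157 0.157] TCP [0.5359 0.3817 0.2087]
```

```bash
python3 -m pendant '[[[0,0,-5],0,-0.9],[[0,0,-5],0,-0.9],[[0,0,-3],0,-0.9]]';python3 -m pendant '[[[0,0,-3],0,-0.9],[[0,0,-2],0,-0.9],[[0,0,-2],0,-0.9]]'
```

```text
time_s: 12.9
position: [0.5359, 0.3817, 0.195]
tool_rot: [[-0.625, 0.78, 0.01], [0.78, 0.625, 0.009], [0.0, 0.013, -1.0]]
ft_force: [-3.5, 2.8, 1.5]
grip_width: 0.0368
time_s: 13.28
position: [0.5361, 0.3819, 0.1885]
tool_rot: [[-0.626, 0.78, 0.012], [0.78, 0.625, 0.01], [0.0, 0.015, -1.0]]
ft_force: [-2.5, 3.4, 1.0]
grip_width: 0.0373
```

```bash
python3 -m pendant '[[[0,0,-2],0,-0.9],[[0,0,-2],0,-0.9]]';python3 -m pendant '[[[0,0,-2],0,-0.9],[[0,0,-1.5],0,-0.9]]'
```

```text
time_s: 13.52
position: [0.5359, 0.3821, 0.184]
tool_rot: [[-0.626, 0.78, 0.011], [0.78, 0.626, 0.01], [0.001, 0.015, -1.0]]
ft_force: [-2.2, 3.9, 1.4]
grip_width: 0.037
time_s: 13.78
position: [0.5362, 0.3821, 0.1825]
tool_rot: [[-0.626, 0.78, 0.014], [0.78, 0.626, 0.01], [-0.0, 0.017, -1.0]]
ft_force: [-6.0, 1.8, 14.7]
grip_width: 0.0369
```

Contact at TCP z=0.183 (15 N), about the lug height. I check the last joint's room, then turn in small steps while pressing lightly.

```bash
python3 -c "
from h import *
print(env.observe()['q'])"; python3 -m pendant '[[[-1,0.5,0.8],0,-0.9],[[0,0,-0.5],0.1,-0.9],[[0,0,-0.5],0.1,-0.9]]' 35;python3 -m pendant '[[[0,0,-0.5],0.1,-0.9],[[0,0,-0.5],0.1,-0.9]]'
```

```text
[ 25.10890726  34.3388673   60.73090143   0.2102798   83.96013684
 -13.67034182]
time_s: 14.15
position: [0.5357, 0.3822, 0.1828]
tool_rot: [[-0.771, 0.636, 0.013], [0.636, 0.771, 0.013], [-0.002, 0.018, -1.0]]
ft_force: [-3.0, 3.7, 6.4]
grip_width: 0.0368
time_s: 14.4
position: [0.536, 0.3822, 0.1828]
tool_rot: [[-0.885, 0.465, 0.012], [0.465, 0.885, 0.016], [-0.003, 0.02, -1.0]]
ft_force: [-2.9, 3.5, 5.1]
grip_width: 0.0368
```

```bash
python3 -m pendant '[[[0,0,-0.6],0.08,-0.9],[[0,0,-0.6],0.08,-0.9],[[0,0,-0.6],0.08,-0.9]]';python3 -m pendant '[[[0,0,-0.6],0.08,-0.9],[[0,0,-0.6],0.08,-0.9],[[0,0,-0.6],0.08,-0.9]]';python3 -m pendant '[[[0,0,-0.6],0.08,-0.9],[[0,0,-0.6],0.08,-0.9],[[0,0,-0.6],0.08,-0.9]]'
```

```text
time_s: 14.78
position: [0.5364, 0.3822, 0.1829]
tool_rot: [[-0.972, 0.235, 0.01], [0.235, 0.972, 0.019], [-0.006, 0.021, -1.0]]
ft_force: [-3.4, 2.8, 5.5]
grip_width: 0.0375
time_s: 15.15
position: [0.5368, 0.3824, 0.1829]
tool_rot: [[-1.0, -0.009, 0.008], [-0.009, 1.0, 0.023], [-0.008, 0.023, -1.0]]
ft_force: [-3.0, 3.8, 5.5]
grip_width: 0.0371
time_s: 15.52
position: [0.5372, 0.3827, 0.1829]
tool_rot: [[-0.967, -0.253, 0.005], [-0.253, 0.967, 0.026], [-0.011, 0.024, -1.0]]
ft_force: [-1.8, 4.3, 6.6]
grip_width: 0.0366
```

```bash
python3 -m pendant '[[[-0.3,0,-0.8],0.07,-0.9],[[-0.3,0,-0.8],0.07,-0.9],[[-0.3,0,-0.8],0.07,-0.9]]';python3 -m pendant '[[[0,0,-0.8],0.07,-0.9],[[0,0,-0.8],0.07,-0.9],[[0,0,-0.8],0.07,-0.9]]';python3 -m pendant '[[[0,0,-0.8],0.07,-0.9],[[0,0,-0.8],0.07,-0.9],[[0,0,-0.8],0.07,-0.9]]'; python3 fit.py; python3 -c "
from h import *
s=env.observe();print(s['q'],s['wrist_torque'])
i=np.load('last.npz')['i'];cv2.imwrite('pics/c9.png',cv2.resize(i[100:200,160:240,::-1],(480,600),interpolation=2))"
```

```text
time_s: 15.9
position: [0.5372, 0.3829, 0.1829]
tool_rot: [[-0.891, -0.454, 0.003], [-0.454, 0.891, 0.028], [-0.016, 0.023, -1.0]]
ft_force: [-2.1, 5.3, 6.1]
grip_width: 0.0369
time_s: 16.27
position: [0.5375, 0.3834, 0.1829]
tool_rot: [[-0.773, -0.635, 0.0], [-0.634, 0.772, 0.029], [-0.019, 0.022, -1.0]]
ft_force: [-3.7, 5.0, 7.3]
grip_width: 0.037
time_s: 16.65
position: [0.5375, 0.3837, 0.183]
tool_rot: [[-0.619, -0.786, -0.004], [-0.785, 0.618, 0.03], [-0.021, 0.021, -1.0]]
ft_force: [-5.1, 5.2, 7.3]
grip_width: 0.0369
side 45
top 86
slope top-ward [-0.049 -0.086] tilt 5.7 axis at TCP-40mm [0.5348 0.3886] at TCP-80 [0.5368 0.392 ] rel TCP [-0.0006  0.0084]
slope top-ward [-0.093  0.066] tilt 6.5 axis at TCP-40mm [0.5358 0.3844] at TCP-80 [0.5395 0.3818] rel TCP [ 0.0021 -0.0018]
lowest hub z [0.161 0.161 0.162 0.162 0.162] TCP [0.5374 0.3836 0.183 ]
[  24.62724381   34.60927183   60.15870245    1.6212956    84.72280081
 -117.25621833] [ 0.37257159  1.11909398 -0.0615448 ]
```

No more viewing, so I go on with numbers. Relieving the side load and turning on in finer steps.

```bash
python3 -m pendant '[[[-2,1.5,-0.5],0.03,-0.9],[[0,0,-0.8],0.05,-0.9],[[0,0,-0.8],0.05,-0.9]]';python3 -m pendant '[[[0,0,-0.8],0.05,-0.9],[[0,0,-0.8],0.05,-0.9],[[0,0,-0.8],0.05,-0.9]]';python3 -m pendant '[[[0,0,-0.8],0.05,-0.9],[[0,0,-0.8],0.05,-0.9],[[0,0,-0.8],0.05,-0.9]]'; cat > az.py <<'E'
from h import *
# azimuth of the blade arms from the top view
j,e=viewer.get_image('top');p=cloud('top',e);h=cv2.cvtColor(j,cv2.COLOR_RGB2HSV)
import sys
zlo,zhi=float(sys.argv[1]),float(sys.argv[2])
c=[.5335,.384];r=np.hypot(p[...,0]-c[0],p[...,1]-c[1])
m=(r>.03)&(r<.07)&(p[...,2]>zlo)&(p[...,2]<zhi)&(h[...,2]<150)
P=p[m];az=np.degrees(np.arctan2(P[:,1]-c[1],P[:,0]-c[0]))
H,b=np.histogram(az,36,(-180,180));print(len(P),[(int(x),int(n)) for n,x in zip(H,b) if n>3], 'z',np.percentile(P[:,2],[5,50,95]).round(3))
for l,u in((.03,.045),(.045,.06)):
    q=(r[m]>l)&(r[m]<u);print(l,[(int(x),int(n)) for n,x in zip(*np.histogram(az[q],36,(-180,180))) if n>2])
E
python3 az.py .105 .165
```

```text
time_s: 17.12
position: [0.5368, 0.3836, 0.183]
tool_rot: [[-0.51, -0.86, -0.002], [-0.86, 0.51, 0.026], [-0.021, 0.015, -1.0]]
ft_force: [-3.5, 3.8, 6.3]
grip_width: 0.037
time_s: 17.5
position: [0.5367, 0.3838, 0.183]
tool_rot: [[-0.371, -0.928, -0.004], [-0.928, 0.371, 0.026], [-0.023, 0.013, -1.0]]
ft_force: [-3.6, 4.0, 6.3]
grip_width: 0.0372
time_s: 17.88
position: [0.5368, 0.3839, 0.183]
tool_rot: [[-0.224, -0.975, -0.005], [-0.974, 0.223, 0.026], [-0.024, 0.011, -1.0]]
ft_force: [-3.7, 4.2, 7.5]
grip_width: 0.0368
49 [(-80, 7), (-70, 33), (-60, 9)] z [0.118 0.129 0.135]
0.03 [(-70, 15), (-60, 8)]
0.045 [(-70, 17)]
```

```bash
python3 - <<'E'
from h import *
for f,k in(('top0.npz','d'),):
    p=cloud('top',np.load(f)[k]);r=np.hypot(p[...,0]-.5335,p[...,1]-.384)
    az=np.degrees(np.arctan2(p[...,1]-.384,p[...,0]-.5335))
    for lo in np.arange(0,.07,.004):
        q=p[(r>=lo)&(r<lo+.004)&(p[...,2]>.05)&(p[...,2]<.2)][:,2];print('%.3f'%lo,len(q),np.percentile(q,[5,25,50,75,95]).round(3) if len(q) else '')
    m=(r>.0135)&(r<.024)&(p[...,2]<.12)
    o=np.argsort(az[m]);print([(int(a),int(b*1000),int(z*1000)) for a,b,z in zip(az[m][o],r[m][o],p[...,2][m][o])])
L=np.load('v7.npz');print()
ps=cloud('side',np.load('side0.npz')['d']);r=np.hypot(ps[...,0]-.5335,ps[...,1]-.384);az=np.degrees(np.arctan2(ps[...,1]-.384,ps[...,0]-.5335))
for lo in np.arange(0,.09,.004):
        q=ps[(r>=lo)&(r<lo+.004)&(ps[...,2]>.05)&(ps[...,2]<.2)][:,2];print('s %.3f'%lo,len(q),np.percentile(q,[5,25,50,75,95]).round(3) if len(q) else '')
E
python3 -m pendant '[[[0,0,0],-0.1,-0.9]]'; python3 -c "
from h import *
print(env.observe()['wrist_torque'])"; python3 -m pendant '[[[0,0,0],-0.1,-0.9]]'; python3 -c "
from h import *
print(env.observe()['wrist_torque'])"
```

```text
0.000 6 [0.165 0.166 0.166 0.168 0.169]
0.004 24 [0.162 0.165 0.165 0.167 0.168]
0.008 90 [0.1   0.118 0.145 0.158 0.164]
0.012 52 [0.092 0.095 0.102 0.127 0.154]
0.016 46 [0.091 0.092 0.094 0.097 0.105]
0.020 59 [0.09  0.092 0.093 0.095 0.099]
0.024 74 [0.088 0.09  0.092 0.093 0.096]
0.028 86 [0.084 0.087 0.089 0.091 0.094]
0.032 96 [0.083 0.086 0.086 0.088 0.091]
0.036 107 [0.083 0.085 0.087 0.088 0.09 ]
0.040 133 [0.084 0.086 0.087 0.088 0.091]
0.044 146 [0.084 0.086 0.087 0.088 0.091]
0.048 153 [0.084 0.085 0.087 0.088 0.09 ]
0.052 165 [0.083 0.086 0.087 0.088 0.09 ]
0.056 134 [0.084 0.085 0.087 0.088 0.09 ]
0.060 138 [0.083 0.085 0.087 0.088 0.09 ]
0.064 136 [0.083 0.085 0.087 0.088 0.09 ]
0.068 138 [0.083 0.085 0.087 0.088 0.091]
[(-178, 22, 92), (-178, 14, 93), (-176, 17, 94), (-175, 20, 95), (-170, 23, 94), (-169, 20, 94), (-165, 15, 94), (-164, 18, 97), (-163, 20, 92), (-161, 18, 92), (-157, 15, 92), (-153, 23, 96), (-152, 19, 93), (-149, 16, 92), (-144, 21, 96), (-142, 15, 95), (-141, 18, 91), (-139, 22, 93), (-135, 23, 89), (-135, 19, 91), (-134, 16, 95), (-134, 13, 97), (
[... 1932 characters left out ...]
7 0.079 0.08 ]
s 0.068 87 [0.07  0.075 0.079 0.083 0.093]
s 0.072 225 [0.065 0.074 0.089 0.103 0.156]
s 0.076 675 [0.057 0.088 0.117 0.15  0.168]
s 0.080 771 [0.056 0.12  0.144 0.162 0.174]
s 0.084 339 [0.058 0.15  0.165 0.174 0.177]
s 0.088 50 [0.052 0.109 0.172 0.177 0.179]
time_s: 18.05
position: [0.5365, 0.3836, 0.1832]
tool_rot: [[-0.319, -0.948, -0.003], [-0.948, 0.319, 0.025], [-0.023, 0.011, -1.0]]
ft_force: [-5.2, 2.6, 3.2]
grip_width: 0.0371
[0.13302339 1.02297406 0.21858981]
time_s: 18.18
position: [0.536, 0.3837, 0.1832]
tool_rot: [[-0.414, -0.91, -0.001], [-0.91, 0.414, 0.025], [-0.022, 0.011, -1.0]]
ft_force: [-3.4, 4.5, 3.8]
grip_width: 0.037
[0.45628775 0.78556596 0.29112554]
```

```bash
cat > arm.py <<'E'
from h import *
def arms(e,j,c,zlo,zhi,tag):
    p=cloud('top',e);h=cv2.cvtColor(j,cv2.COLOR_RGB2HSV);r=np.hypot(p[...,0]-c[0],p[...,1]-c[1]);az=np.degrees(np.arctan2(p[...,1]-c[1],p[...,0]-c[0]))
    for l in np.arange(.024,.07,.008):
        m=(r>l)&(r<l+.008)&(p[...,2]>zlo)&(p[...,2]<zhi)&(h[...,2]<160)
        if m.sum()>2:
            a=az[m];z=p[...,2][m]
            for s in(-150,-90,-30,30,90,150):
                k=abs((a-s+180)%360-180)<30
                if k.sum()>2:print(tag,'r%.3f'%l,'az %d'%np.median(a[k]),k.sum(),'z',np.percentile(z[k],[10,50,90]).round(3))
if __name__=='__main__':
    L=np.load('v7.npz');arms(L['e'],L['j'],[.535,.376],.225,.285,'v7')
    j,e=viewer.get_image('top');arms(e,j,[.5335,.384],.1,.17,'now')
E
python3 arm.py
```

```text
v7 r0.024 az -174 21 z [0.235 0.246 0.257]
v7 r0.024 az -8 31 z [0.232 0.246 0.262]
v7 r0.024 az 2 6 z [0.261 0.265 0.266]
v7 r0.024 az 174 10 z [0.256 0.257 0.258]
v7 r0.032 az -178 13 z [0.232 0.24  0.251]
v7 r0.032 az -9 27 z [0.243 0.255 0.262]
v7 r0.032 az 178 15 z [0.242 0.252 0.258]
v7 r0.040 az -11 25 z [0.244 0.257 0.263]
v7 r0.040 az 176 24 z [0.231 0.243 0.252]
v7 r0.048 az -14 21 z [0.243 0.255 0.262]
v7 r0.048 az 172 12 z [0.232 0.237 0.247]
v7 r0.056 az -18 21 z [0.245 0.256 0.262]
v7 r0.056 az 168 5 z [0.228 0.231 0.235]
v7 r0.064 az -21 14 z [0.247 0.253 0.261]
now r0.024 az -73 14 z [0.116 0.135 0.139]
now r0.032 az -72 14 z [0.119 0.133 0.139]
now r0.040 az -75 12 z [0.118 0.131 0.133]
now r0.048 az -76 12 z [0.124 0.128 0.133]
now r0.056 az -80 9 z [0.126 0.128 0.13 ]
now r0.064 az -82 3 z [0.126 0.129 0.129]
```

The arm heights suggest the blade may already be home (arm tops at about 0.135–0.139, while blocked would give about 0.149). The decisive test is to lift above the lugs, turn 60° and lower: it should then stop about 11 mm higher.

```bash
python3 -m pendant '[[[0,0,4],0,-0.9],[[0,0,5],0,-0.9],[[0,0,6],0,-0.9],[[0,0,2],-0.15,-0.9],[[0,0,0],-0.15,-0.9],[[0,0,0],-0.15,-0.9],[[0,0,0],-0.15,-0.9],[[0,0,0],-0.15,-0.9],[[0,0,0],-0.15,-0.9],[[0,0,0],-0.15,-0.9]]' ; python3 -c "
from h import *
print(env.observe()['wrist_torque'])"; python3 -m pendant '[[[0,0,-1.5],0,-0.9],[[0,0,-1.5],0,-0.9]]'; python3 -m pendant '[[[0,0,-1.5],0,-0.9],[[0,0,-1.5],0,-0.9]]'
```

```text
time_s: 19.48
position: [0.5348, 0.3834, 0.1897]
tool_rot: [[-0.998, -0.063, 0.009], [-0.063, 0.998, 0.018], [-0.01, 0.017, -1.0]]
ft_force: [-2.4, 3.4, 3.3]
grip_width: 0.0366
[0.77706978 0.64798785 0.2535652 ]
time_s: 19.73
position: [0.5351, 0.3831, 0.1868]
tool_rot: [[-0.998, -0.067, 0.01], [-0.067, 0.998, 0.017], [-0.011, 0.017, -1.0]]
ft_force: [-1.6, 3.1, 4.4]
grip_width: 0.0369
time_s: 19.98
position: [0.5354, 0.3832, 0.1839]
tool_rot: [[-0.997, -0.07, 0.01], [-0.07, 0.997, 0.018], [-0.012, 0.017, -1.0]]
ft_force: [-2.2, 2.5, 4.2]
grip_width: 0.0369
```

```bash
python3 -m pendant '[[[0,0,5],0,-0.9],[[0,0,5],0,-0.9],[[0,0,5],0,-0.9],[[0,0,5],0,-0.9],[[0,0,0],0,-0.9]]';python3 -c "
from h import *
print(env.observe()['wrist_torque'])";python3 arm.py | grep now; python3 -m pendant '[[[0,0,1],-0.15,-0.9],[[0,0,1],-0.15,-0.9]]' ; python3 -c "
from h import *
print(env.observe()['wrist_torque'])"
```

```text
time_s: 20.6
position: [0.5351, 0.3824, 0.2012]
tool_rot: [[-0.997, -0.071, 0.006], [-0.07, 0.997, 0.014], [-0.007, 0.014, -1.0]]
ft_force: [-1.7, 2.5, -0.4]
grip_width: 0.0371
[0.554249   0.27344446 0.09451347]
now r0.024 az -126 11 z [0.15  0.155 0.157]
now r0.024 az -118 4 z [0.135 0.137 0.146]
now r0.032 az -126 15 z [0.139 0.151 0.154]
now r0.040 az -130 14 z [0.136 0.148 0.15 ]
now r0.048 az -133 18 z [0.13  0.146 0.15 ]
now r0.056 az -137 12 z [0.135 0.143 0.146]
now r0.064 az -141 9 z [0.136 0.144 0.148]
time_s: 20.9
position: [0.5347, 0.3824, 0.2034]
tool_rot: [[-0.972, 0.235, 0.009], [0.235, 0.972, 0.012], [-0.006, 0.014, -1.0]]
ft_force: [-2.2, 1.8, -2.9]
grip_width: 0.0367
[0.58148409 0.36041361 0.05229619]
```

```bash
python3 -m pendant '[[[0,0,-1.5],-0.1,-0.9],[[0,0,-1.5],-0.1,-0.9],[[0,0,-1.5],0,-0.9]]';python3 -m pendant '[[[0,0,-1.5],0,-0.9],[[0,0,-1.5],0,-0.9]]';python3 -m pendant '[[[0,0,-1.5],0,-0.9],[[0,0,-1],0,-0.9]]'
```

```text
time_s: 21.28
position: [0.5345, 0.3825, 0.2002]
tool_rot: [[-0.903, 0.43, 0.013], [0.43, 0.903, 0.011], [-0.007, 0.016, -1.0]]
ft_force: [-0.6, 1.9, -0.0]
grip_width: 0.0368
time_s: 21.52
position: [0.5345, 0.3825, 0.1975]
tool_rot: [[-0.904, 0.427, 0.014], [0.427, 0.904, 0.011], [-0.007, 0.016, -1.0]]
ft_force: [-1.4, 2.1, -1.0]
grip_width: 0.0369
time_s: 21.78
position: [0.5346, 0.3825, 0.1948]
tool_rot: [[-0.905, 0.426, 0.014], [0.426, 0.905, 0.012], [-0.007, 0.016, -1.0]]
ft_force: [-1.0, 1.6, -0.4]
grip_width: 0.0374
```

```bash
python3 -m pendant '[[[0,0,-1],0,-0.9],[[0,0,-1],0,-0.9]]';python3 -m pendant '[[[0,0,-1],0,-0.9],[[0,0,-1],0,-0.9]]'
```

```text
time_s: 22.02
position: [0.5349, 0.3825, 0.1938]
tool_rot: [[-0.905, 0.426, 0.015], [0.426, 0.905, 0.012], [-0.009, 0.017, -1.0]]
ft_force: [-1.5, -0.2, 7.0]
grip_width: 0.0364
time_s: 22.28
position: [0.5351, 0.3823, 0.1939]
tool_rot: [[-0.905, 0.425, 0.018], [0.426, 0.905, 0.012], [-0.011, 0.019, -1.0]]
ft_force: [-2.2, 1.2, 6.5]
grip_width: 0.037
```

It blocks at 0.194, exactly 11 mm above 0.183, so it had been home. Now I turn back by feel until it drops again.

```bash
python3 -m pendant '[[[0,0,-0.6],0.08,-0.9],[[0,0,-0.6],0.08,-0.9],[[0,0,-0.6],0.08,-0.9]]';python3 -m pendant '[[[0,0,-0.8],0.06,-0.9],[[0,0,-0.8],0.06,-0.9]]';python3 -m pendant '[[[0,0,-1],0.05,-0.9],[[0,0,-1],0.05,-0.9]]'
```

```text
time_s: 22.65
position: [0.5351, 0.3829, 0.194]
tool_rot: [[-0.981, 0.191, 0.016], [0.191, 0.981, 0.018], [-0.012, 0.021, -1.0]]
ft_force: [-1.6, 2.0, 3.4]
grip_width: 0.0372
time_s: 22.9
position: [0.5348, 0.3835, 0.1939]
tool_rot: [[-0.998, 0.067, 0.015], [0.068, 0.997, 0.022], [-0.013, 0.023, -1.0]]
ft_force: [-2.5, 2.4, 4.5]
grip_width: 0.0367
time_s: 23.15
position: [0.5347, 0.384, 0.1937]
tool_rot: [[-0.999, -0.036, 0.014], [-0.036, 0.999, 0.026], [-0.015, 0.025, -1.0]]
ft_force: [-1.5, 1.7, 5.4]
grip_width: 0.0366
```

```bash
python3 -m pendant '[[[0,0,-1],0.05,-0.9],[[0,0,-1],0.05,-0.9]]';python3 -m pendant '[[[0,0,-1],0.05,-0.9],[[0,0,-1],0.05,-0.9]]';python3 -m pendant '[[[0,0,-1],0.05,-0.9],[[0,0,-1],0.05,-0.9]]'
```

```text
time_s: 23.4
position: [0.5346, 0.3834, 0.1924]
tool_rot: [[-0.99, -0.139, 0.011], [-0.139, 0.99, 0.026], [-0.015, 0.024, -1.0]]
ft_force: [-0.3, -1.6, -0.9]
grip_width: 0.0365
time_s: 23.65
position: [0.5351, 0.3824, 0.1907]
tool_rot: [[-0.971, -0.24, 0.01], [-0.239, 0.971, 0.025], [-0.016, 0.022, -1.0]]
ft_force: [-0.8, 1.5, 6.6]
grip_width: 0.0368
time_s: 23.9
position: [0.5356, 0.3825, 0.1907]
tool_rot: [[-0.941, -0.338, 0.01], [-0.338, 0.941, 0.027], [-0.019, 0.022, -1.0]]
ft_force: [-2.8, 2.7, 5.5]
grip_width: 0.0371
```

It is in the slots; I stop turning, ease back slightly and lower.

```bash
python3 -m pendant '[[[0,0,-0.5],-0.08,-0.9],[[0,0,-1.2],-0.03,-0.9],[[0,0,-1.2],0,-0.9]]';python3 -m pendant '[[[0,0,-1.5],0,-0.9],[[0,0,-1.5],0,-0.9]]';python3 -m pendant '[[[0,0,-1.5],0,-0.9],[[0,0,-1.5],0,-0.9]]'
```

```text
time_s: 24.28
position: [0.5352, 0.3826, 0.1883]
tool_rot: [[-0.973, -0.232, 0.013], [-0.231, 0.973, 0.026], [-0.019, 0.022, -1.0]]
ft_force: [-2.4, 2.0, 2.9]
grip_width: 0.0367
time_s: 24.52
position: [0.5353, 0.3827, 0.1854]
tool_rot: [[-0.972, -0.233, 0.013], [-0.233, 0.972, 0.027], [-0.019, 0.023, -1.0]]
ft_force: [-1.3, 1.4, 4.6]
grip_width: 0.0367
time_s: 24.78
position: [0.5356, 0.3829, 0.183]
tool_rot: [[-0.972, -0.234, 0.015], [-0.233, 0.972, 0.027], [-0.021, 0.023, -1.0]]
ft_force: [-3.0, 0.3, 11.7]
grip_width: 0.037
```

Home at 0.183 again. Release and retreat upward.

```bash
python3 -m pendant '[[[0,0,0.5],0,-0.5],[[0,0,0],0,-0.1],[[0,0,0],0,0.1],[[0,0,0],0,0.4],[[0,0,0],0,0.6],[[0,0,0],0,0.6]]' 20;  python3 -m pendant '[[[0,0,8],0,0.6],[[0,0,15],0,0.6],[[0,0,25],0,0.6],[[0,0,30],0,0.6],[[-30,-10,30],0,0.6],[[-50,-20,10],0,0.6],[[-50,-20,0],0,0.6],[[0,0,0],0,0.6]]'; python3 - <<'E'
from h import *
from scipy.optimize import least_squares
j,e=viewer.get_image('top');p=cloud('top',e)
r=np.hypot(p[...,0]-.534,p[...,1]-.384);q=p[(r<.024)&(p[...,2]>.19)&(p[...,2]<.23)]
print('hub top',len(q),np.median(q,0).round(4),np.percentile(q[:,2],[10,50,90]).round(4))
A=np.c_[q[:,:2]-q[:,:2].mean(0),np.ones(len(q))];g=q[abs(q[:,2]-np.median(q[:,2]))<.006];print('plane slope',np.linalg.lstsq(np.c_[g[:,:2]-g[:,:2].mean(0),np.ones(len(g))],g[:,2],rcond=None)[0].round(3))
s=env.observe();print(s['position'],s['ft_force'])
i,d=viewer.get_image('side');a=np.load('side0.npz')['i']
for n,w in(('mug',(185,165,225,225)),('salt',(285,245,315,295)),('jar',(335,255,370,320))):
    x0,y0,x1,y1=w;print(n,np.abs(i[y0:y1,x0:x1].astype(int)-a[y0:y1,x0:x1]).mean().round(1))
E
python3 arm.py|grep now
```

```text
time_s: 25.52
position: [0.5364, 0.3814, 0.1819]
tool_rot: [[-0.972, -0.233, 0.015], [-0.232, 0.972, 0.024], [-0.02, 0.02, -1.0]]
ft_force: [0.1, -0.1, 0.3]
grip_width: 0.0685
time_s: 26.52
position: [0.4026, 0.3297, 0.3109]
tool_rot: [[-0.972, -0.232, 0.022], [-0.232, 0.972, 0.027], [-0.028, 0.021, -0.999]]
ft_force: [1.1, 0.1, 0.8]
grip_width: 0.0682
hub top 218 [0.5307 0.381  0.2048] [0.1998 0.2048 0.2079]
plane slope [0.032 0.032 0.205]
[0.4044651  0.33023904 0.31102958] [ 0.51871186 -0.49368943  0.2538259 ]
mug 2.6
salt 3.9
jar 2.7
now r0.024 az -122 3 z [0.135 0.136 0.139]
now r0.024 az -115 7 z [0.129 0.136 0.136]
now r0.032 az -123 6 z [0.129 0.133 0.135]
now r0.032 az -115 7 z [0.126 0.131 0.137]
now r0.040 az -123 3 z [0.132 0.133 0.134]
now r0.040 az -119 4 z [0.113 0.125 0.131]
now r0.048 az -124 9 z [0.117 0.127 0.13 ]
now r0.048 az 52 8 z [0.121 0.13  0.134]
now r0.056 az -127 5 z [0.117 0.124 0.126]
now r0.056 az 48 17 z [0.117 0.128 0.132]
now r0.064 az 47 6 z [0.126 0.129 0.134]
```

The hub top stands at 0.205, so the lower end is at about 0.093–0.094, which matches the seat at 0.094. The blade is level within noise, the robot is clear and the bystanders are unchanged.

```bash
python3 -c "
from rig import ticket
print(ticket.close_job())"
```

```text
the job is handed in; nothing more can be done
None
```

I drew the dough blade off the slanting post and uprighted it against the post tip and then the spindle. I slid it down and turned it until the slots dropped over the lugs, let go, backed the arm off and handed the job in at about 26.6 s of robot time. The hand-in gave no verdict.

**Checks that agreed**
- **Height:** the hub's top is at about 0.205 m, so its lower end is at about 0.093 m against a measured seat height of about 0.094 m.
- **Drop onto the lugs:** with the blade turned out of line, the tool stopped at 0.194 m. In line, it came down to 0.183 m, which is the 11 mm expected.
- **Force:** the highest I read while pressing was about 15 N. I only read it at the end of each move, so shorter peaks could have been missed.
- **Bystanders:** the camera areas around the mug, jar and shaker look the same as at the start. I compared pictures and did not measure their positions again.

**Checks that failed or disagreed**
- **First descent:** the blade was already home then, but I took the stop at 0.183 m for the lugs. I turned it about 130° before a lift-and-turn test showed otherwise, and the stiff spindle probably turned with it.
- **Final tilt and centring:** the fit of the hub's top reads about 0.03 rad in x and in y (about 0.045 rad together, limit 0.07). The visible top surface lies 3–4 mm from my estimate of the spindle axis, close to the 4 mm limit. Both are single noisy depth readings, and the fit of bore on spindle allows about 1.5 mm off-centre.
- **Last pictures:** I had used all 12 views, so the last turning, the release and the final state were checked by numbers only.

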